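Lay out the tool intake on the photo mat

TASK

Lay out the intake on the grid mat for its photo, each thing centred in its square with its long side running left to right along the row: the black socket case on the blue pad, the yellow tape measure standing upright in the square between the case and the orange ticket tent, and the steel block plane in the square directly behind the case, on the side away from the robot. Lay the brass padlock flat on top of the case, its brass body over the middle of the lid. Leave the chrome socket wrench behind the mat where it lies, and let go of everything at the end.

Things in the scene. Friction and masses are not known exactly. Their poses are not given: they have to be found in the camera images.
- case_mid (a point): Centre of the small black plastic socket case, a closed box 60 (own x) x 96 (own y, its long side) x 34 mm high with a flat lid (grey panel) and two steel latches; loose, standing on its base, about 0.35 kg. The point is half-way up, 17 mm over its base; z up.
- tape_mid (a point): Centre of the yellow plastic tape measure, standing upright: 38 (own x, its thickness) x 70 (own y, its long side) x 60 mm high, black discs on its two broad faces; loose, about 0.28 kg. The point is half-way up, 30 mm over its base; z up.
- plane_mid (a point): Centre of the body of the small steel block plane, standing on its sole: body 44 (own x) x 140 (own y, its long side) x 30 mm high with parallel sides; a brass front knob at +y and a dark palm cap at -y rise to 42 mm above the sole. Loose, about 0.55 kg. The point is 15 mm over the sole; z up.
- padlock_mid (a point): Centre of the brass body of the padlock, lying flat: body 42 (own x) x 38 (own y) x 20 mm thick (z, up); its open steel shackle, a 7 mm bar 33 mm wide over all, sticks out to +y as far as 62 mm from the body's centre. Loose, about 0.22 kg. The point is half-way up, 10 mm over the underside.
- mat: Grey photo mat, fixed, 240 (x) x 350 (y) x 3 mm thick, printed with white lines as a grid of squares of 110 mm: three side by side (y) in each of two rows (x). Origin at the centre of its underside; x points away from the robot, y to the robot's left; it may be turned a little. Square centres in its frame: front row x = -55 mm, back row x = +55 mm; y = -110, 0, +110 mm. Its top is 3 mm above the counter. Counter at z = 0.
- pad: Blue felt pad, fixed, 100 x 100 x 2 mm, lying on the mat in the left or right end square of the front row (the row nearer the robot). Origin at the centre of its underside, 3 mm above the counter; axes parallel to the mat's. Its top is 5 mm above the counter.
- tent: Orange plastic ticket tent, fixed, base 54 (x) x 60 (y) mm, 42 mm high with its ridge along y, at the other end square of the front row. Origin at the centre of its underside, on the mat; axes parallel to the mat's.
- wrench: Chrome socket wrench, about 165 mm long, up to 40 mm high at its head, lying across the counter just beyond the mat; a bystander, to be left where it lies. Origin near its middle, at its underside; y runs along the handle to the head.

How it is judged:
By the outcome, as a careful person would: the job done as asked, in the order asked, and still so for the second after the job is handed in, with the robot touching nothing.
It also fails if it takes over 118 s, if anything falls off the work surface, if the arm or the gripper's body presses on something with over 40 N, if the wrist force passes 120 N, or if a joint passes its speed limit or range.

ROBOT

A 6-joint arm with a two-finger parallel gripper is mounted at the origin on the work surface. World frame = base frame: x ahead of the robot, y to its left, z up, the work surface at z = 0. Lengths are in mm, angles in rad, forces in N, time in s.
With the tool pointing down it reaches from about 250 to 800 mm from the base axis. Payload 3.9 kg.
Tool frame: the origin (TCP) lies midway between the tips of the shut fingers; the grasp point (between the pads) lies behind it (ctrl.grip_depth is the z of the grasp point in the tool frame, in mm); z points along the fingers, x is the direction in which the jaws open and shut, and the axes are right-handed (so a half turn about z gives the same grasp; the last joint's range is limited). The gripper opens to 85 mm and grips with 20 to 120 N. Pads are 22 mm wide; open, the fingers measure 114 mm over their backs; the gripper's body (76 mm by 85 mm) begins 54 mm behind the grasp point. The pads swing forward as they close: fully open they stand 13 mm farther back than shut.
Start: joints at [-1.102, 0.26, -0.138, 1.173, 0, 1.571], TCP at [237.198, -468.351, 231.304] pointing down, gripper open.
Joint ranges: [-2.78, 2.78], [-0.83, 1.72], [-1.28, 1.37], [-1.9, 2.12], [-1.57, 1.48], [-3.14, 3.14]. Speed limits (rad/s): [2.57, 2.57, 3.14, 3.14, 3.14, 3.14].

INTERFACE

Orientations are given as a 3x3 rotation matrix whose columns are the frame's x, y, z axes.
In Python, from station import telemetry, vision, ticket, ctrl gives the robot as it stands.
- The arm moves only by the shell command python3 -m inch 'ROWS' [OPENING]. ROWS is a JSON object of lists of equal length, an entry for each row: "slide": the shift along the world's x, y, z in m, a list of three; "rot": the turn, a rotation vector about the world's x, y, z in degrees, a list of three. A call has 1 to 12 rows; each row shifts and turns the commanded pose from where the row before left it; what a row does not reach is not made up. A row lasts 1/12 s, in which the tool goes at most 41.7 mm and 7.16 degrees, less where a joint would pass 70% of its speed; a pose out of reach is approached as far as the arm can. A call is refused whole if a number of a shift passes 0.0417 or a number of a turn 7.16, either way. A call with a gripper value outside its range is refused whole. OPENING is the opening, from -1 (shut) to 1 (fully open), set as the call begins (- or left out, the last holds). The fingers move at their own pace and stop on an object; the grip force is fixed at half the most. Time passes only in rows, so rows that do not move let the fingers close. It gives the time, the measured TCP pose, the force and the opening at its end, in the units of the state.
- telemetry.sense(): the state, without advancing time (a new reading comes with each control period).
- vision.snapshot(name): name is "scene" or "top"; returns a dict with "color" (384x512x3 uint8, red, green, blue), "fx", "fy", "cx", "cy" (pixels), "extrinsics" (4x4, takes a point from camera to world coordinates). Camera axes: x right, y up, looking along -z (the intrinsics and any distortion apply to the point x, -y, -z); pixel columns grow to the right and rows downward; lengths in mm; the calibration is good to about 2 mm. A picture is of the moment at which its call begins. There is no depth.
- ticket.hand_in(): hands the job in, once; it reports no verdict.
The state is a dict: "time": time; "q": joint angles; "qd": joint speeds; "joint_torque": joint torques, N m; "eef_pos": TCP position; "eef_rot": TCP orientation; "force": force on the tool from outside, world axes, zero at the start; "ft_torque": the same for the moment, N m; "grip_width": finger opening in mm.
Only numpy, scipy, OpenCV 4.12 (cv2) and the standard library are available. Lean on these libraries where they do the work, as an engineer would, in place of code of your own. Each camera call takes 0.05 s, during which the arm holds its last target. There are 200 camera calls.

## Working session

There is one attempt and no reset: what is moved stays moved. The work goes in short steps, Python scripts to look and compute and a shell command to move; the robot and the scene stay as the last step left them, time stands still between calls to the robot, and variables do not carry over. Pictures are saved under pics/ and viewed, about 12 in all and at most 16, crops included, and the job is handed in when it is done.

```bash
ls; mkdir -p pics
python3 - <<'E'
from station import telemetry, vision, ctrl
import cv2,numpy as np
print(ctrl.grip_depth); s=telemetry.sense(); print(s)
for n in("scene","top"):
    d=vision.snapshot(n); np.savez(f"pics/{n}0.npz",**{k:np.array(v) for k,v in d.items()})
    print(n,[d[k] for k in d if k!="color"])
    cv2.imwrite(f"pics/{n}0.png",cv2.resize(d["color"][:,:,::-1],(800,600),interpolation=cv2.INTER_CUBIC))
E
```

```text
pics
-18.700000000000003
{'time': 0.0, 'q': array([-1.10197439e+00,  2.60701298e-01, -1.39374184e-01,  1.17270545e+00,
        1.32600792e-05,  1.57076089e+00]), 'qd': array([-3.78321343e-04, -2.10067303e-05,  1.77584049e-04, -7.36298738e-04,
       -3.21011493e-04,  1.07952766e-03]), 'joint_torque': array([ 2.10447311e-04, -4.05677927e+01,  2.53924835e+01,  1.86909683e-02,
       -9.67677829e-05,  2.58951964e-06]), 'eef_pos': array([ 236.90788863, -467.73990892,  230.45391431]), 'eef_rot': array([[ 4.51866367e-01, -8.92085200e-01, -8.84886490e-04],
       [-8.92083431e-01, -4.51867233e-01,  1.77646095e-03],
       [-1.98460573e-03, -1.33303805e-05, -9.99998031e-01]]), 'force': array([0.30136305, 1.12655309, 0.02160736]), 'ft_torque': array([ 0.03740851,  0.00356297, -0.00207068]), 'grip_width': 85.20750071965846}
scene [413.9497350494393, 413.9497350494393, 259.29526287151697, 190.30280327106192, array([[-5.90900427e-01, -6.98893046e-01,  4.02970465e-01,
         1.00332492e+03],
       [ 8.06617253e-01, -5.02952498e-01,  3.10495399e-01,
         3.26581594e+02],
       [-1.43280733e-02,  5.08514793e-01,  8.60934034e-01,
         9.98490264e+02],
       [ 0.00000000e+00,  0.00000000e+00,  0.00000000e+00,
         1.00000000e+00]])]
top [386.47842733275456, 386.47842733275456, 253.67021661595422, 191.3288206138986, array([[ 2.87215149e-02,  9.95440869e-01, -9.09535629e-02,
         4.48142540e+02],
       [-9.99586943e-01,  2.85104715e-02, -3.61901897e-03,
        -8.65422072e+00],
       [-1.00939042e-03,  9.10199376e-02,  9.95848559e-01,
         1.15280592e+03],
       [ 0.00000000e+00,  0.00000000e+00,  0.00000000e+00,
         1.00000000e+00]])]
```

View pics/scene0.png

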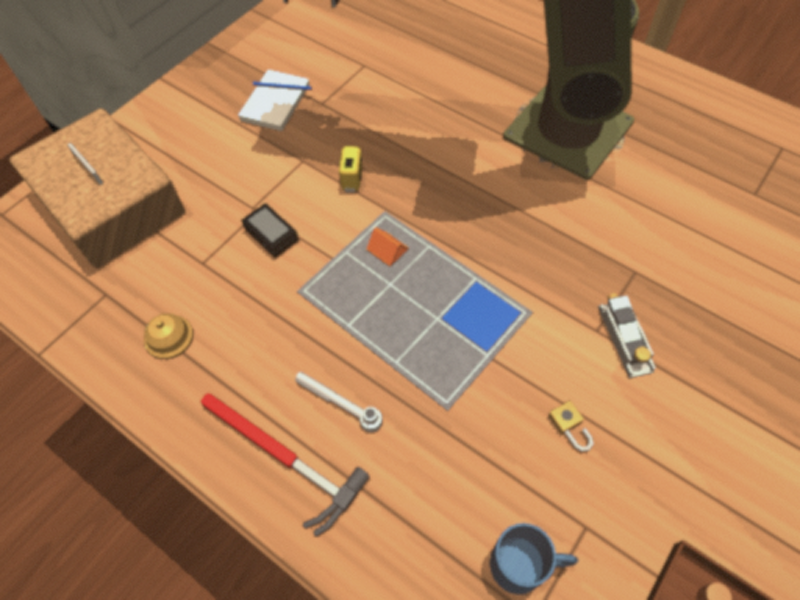

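View pics/top0.png

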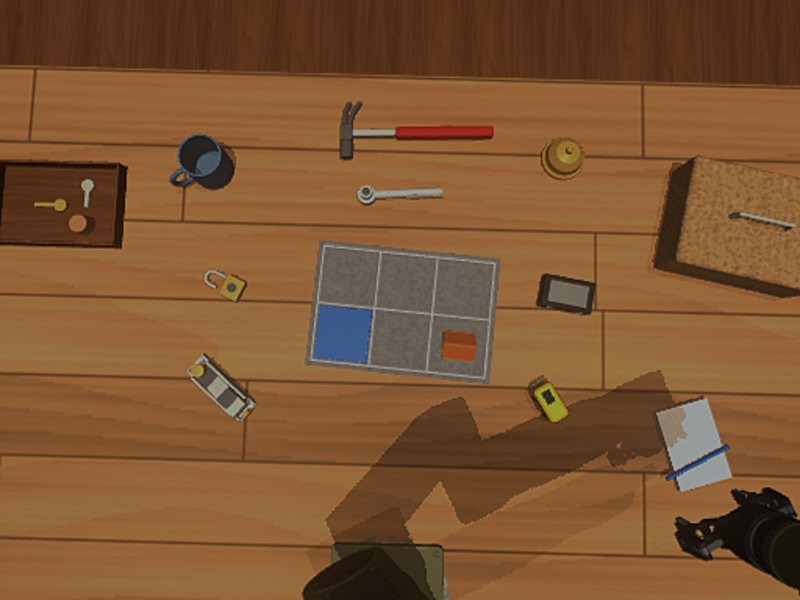

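Scene view: mat with the blue pad at its left (+y) end of the front row (top view about 342,333 of 800x600), tent at right end (460,345), case (567,293), tape (549,400), plane (221,387), padlock (226,285), wrench (400,193) behind the mat.

```bash
cat > h.py <<'E'
import numpy as np,cv2
def load(n,i): return dict(np.load(f"pics/{n}{i}.npz"))
def snap(n,i):
    from station import vision
    d=vision.snapshot(n); d={k:np.array(v) for k,v in d.items()}; np.savez(f"pics/{n}{i}.npz",**d); return d
def ray(d,p):
    E=d["extrinsics"]; v=np.array([(p[0]-d["cx"])/d["fx"],-(p[1]-d["cy"])/d["fy"],-1.]); return E[:3,3],E[:3,:3]@v
def onz(d,p,z):
    o,v=ray(d,p); return o+v*(z-o[2])/v[2]
def proj(d,X):
    E=d["extrinsics"]; c=E[:3,:3].T@(np.asarray(X,float)-E[:3,3]); return np.array([d["cx"]+d["fx"]*c[0]/-c[2],d["cy"]-d["fy"]*c[1]/-c[2]])
def tri(d1,p1,d2,p2):
    o1,v1=ray(d1,p1);o2,v2=ray(d2,p2)
    A=np.c_[v1,-v2]; t=np.linalg.lstsq(A,o2-o1,rcond=None)[0]
    a,b=o1+t[0]*v1,o2+t[1]*v2; return (a+b)/2,np.linalg.norm(a-b)
def crop(d,c,w=50,k=4):
    x,y=int(c[0]-w//2),int(c[1]-w//2)
    return cv2.resize(d["color"][y:y+w,x:x+w,::-1],(w*k,w*k),interpolation=cv2.INTER_CUBIC)
def mask(d,lo,hi,c=None,r=40):
    h=cv2.cvtColor(d["color"],cv2.COLOR_RGB2HSV); m=cv2.inRange(h,np.array(lo),np.array(hi))
    if c is not None:
        z=np.zeros_like(m); cv2.circle(z,tuple(int(v) for v in c),r,255,-1); m&=z
    cs,_=cv2.findContours(m,cv2.RETR_EXTERNAL,cv2.CHAIN_APPROX_NONE); return max(cs,key=cv2.contourArea) if cs else None
E
python3 - <<'E'
from h import *
S,T=load("scene",0),load("top",0)
t=[(362,188),(351,256),(141,248),(145,182)]; s=[(173,147),(224,107),(402,214),(365,273)]
cv2.imwrite("pics/m0.png",np.vstack([np.hstack([crop(T,c) for c in t]),np.hstack([crop(S,c) for c in s])]))
# pad, mat
for nm,d in(("T",T),("S",S)):
    for lab,lo,hi,z in(("pad",(105,120,60),(125,255,255),5),("tent",(3,170,80),(12,255,255),None)):
        c=mask(d,lo,hi,(257,200) if nm=="T" else (270,200),75)
        r=cv2.minAreaRect(c); print(nm,lab,r)
        if z: print(np.round([onz(d,p,z)[:2] for p in cv2.boxPoints(r)],1), np.round(cv2.approxPolyDP(c,4,True)[:,0],1).tolist())
E
```

```text
T pad ((219.0426788330078, 213.11585998535156), (33.23989486694336, 33.35032272338867), 6.34019136428833)
[[440.1 149. ]
 [538.7 142.1]
 [530.5  43.3]
 [432.1  51. ]] [[205, 196], [201, 227], [233, 231], [237, 199]]
T tent ((293.68316650390625, 221.16830444335938), (21.09478759765625, 17.114639282226562), 5.710592269897461)
S pad ((307.3559875488281, 201.50709533691406), (37.2912483215332, 31.75160789489746), 35.83765411376953)
[[534.2  45.5]
 [435.   41. ]
 [445.9 147.1]
 [541.8 147.8]] [[304, 181], [284, 204], [311, 223], [331, 199]]
S tent ((245.63999938964844, 157.47999572753906), (22.0, 14.40000057220459), 36.869895935058594)
```

View pics/m0.png

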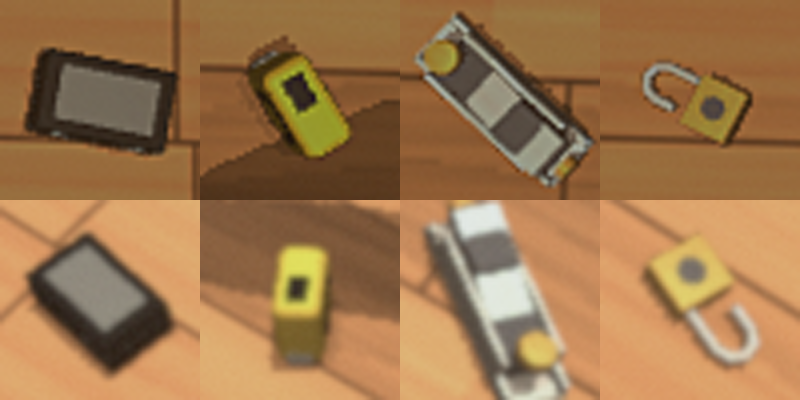

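The crops show the case's grey panel, the tape's black top square, the plane's brass knob and rails, and the padlock's grey disc, all clear enough to segment.

```bash
cat > m.py <<'E'
from h import *
def rect_w(d,c,z):
    w=np.array([onz(d,p,z)[:2] for p in c[:,0]],np.float32); (x,y),(a,b),_=r=cv2.minAreaRect(w)
    B=cv2.boxPoints(r); e=[B[1]-B[0],B[2]-B[1]]; e=max(e,key=np.linalg.norm); ang=np.degrees(np.arctan2(-e[0],e[1]))
    ang=(ang+90)%180-90   # yaw of 'own y' from world y
    return np.round([x,y,max(a,b),min(a,b),ang],1)
def cen(c): m=cv2.moments(c); return np.array([m["m10"]/m["m00"],m["m01"]/m["m00"]])
E
python3 - <<'E'
from m import *
S,T=load("scene",0),load("top",0)
def both(n,lo,hi,ct,cs,z,r=16,hull=False,los=None):
    a=mask(T,lo,hi,ct,r); b=mask(S,los or lo,hi,cs,r)
    if a is None or b is None: print(n,"none",a is None,b is None);return
    if hull:a,b=cv2.convexHull(a),cv2.convexHull(b)
    X,e=tri(T,cen(a),S,cen(b)); print(n,cv2.contourArea(a),cv2.contourArea(b),"tri",X.round(1),round(e,1),"T",rect_w(T,a,z),"S",rect_w(S,b,z))
both("panel",(0,0,60),(180,85,255),(362,187),(172,145),34,13)
both("tape top",(22,120,130),(35,255,255),(351,254),(224,103),60,los=(22,100,180))
both("tape sq",(0,0,0),(180,255,70),(350.5,245.5),(223.5,104),60,6)
both("lock body",(18,80,60),(30,255,255),(147,183),(363,268),20,los=(20,80,120))
both("lock disc",(0,0,0),(180,110,140),(148,184),(363,267),20,5)
both("knob",(15,90,90),(32,255,255),(126.5,237),(411,226),42,6)
both("plane",(0,0,70),(180,80,255),(141,248),(402,214),30,28,True)
both("mat",(0,0,40),(180,60,255),(257,200),(265,198),3,75,True)
E
```

```text
panel 298.5 329.0 tri [ 572.  -322.2   30.5] 1.7 T [ 570.8 -321.3   69.3   41.7  -10.9] S [ 573.3 -321.7   81.9   47.6  -11.2]
tape top 251.0 160.5 tri [ 369.8 -289.4   48.6] 0.8 T [ 370.5 -286.1   65.2   33.6  -57.4] S [ 377.1 -282.7   64.2   33.5  -54.5]
tape sq 3.0 3.5 tri [ 405.2 -259.7   92.6] 0.7 T [ 404.5 -269.6   14.2    4.4   19.8] S [ 383.7 -280.5   12.1    5.7  -72.3]
lock body 148.0 185.5 tri [567.1 308.9  10.3] 1.5 T [565.5 306.8  39.4  38.7  65.3] S [571.2 308.1  38.6  35.   63.6]
lock disc 17.5 14.5 tri [566.2 308.9  14.5] 2.7 T [565.1 308.4  14.8  12.4 -42.8] S [569.3 307.5  12.3  10.4  35.9]
knob 53.5 74.5 tri [409.8 358.4  32.5] 3.5 T [409.9 357.1  26.9  22.7 -60.2] S [416.5 356.2  27.8  24.1  78.5]
plane 764.5 1005.5 tri [374.9 323.2   2.5] 0.4 T [376.1 315.9 136.4  47.9 -40.5] S [390.6 321.4 147.4  55.7 -41.5]
mat 9293.5 9224.0 tri [531.1 -16.2 -24.4] 3.5 T [531.5 -17.4 348.6 238.6  -4.3] S [535.7 -17.  346.6 237.3  -4.6]
```

Mat centre is about (533.5, -17), yaw -4.5°. The pad at (487, 96) agrees with this from both views, and the two views differ by about 4 mm, which is within calibration. First move: to above the case (572, -321.5, yaw -11°).

```bash
python3 -m inch '{"slide":[[0.028,0.0122,-0.0075],[0.028,0.0122,-0.0075],[0.028,0.0122,-0.0075],[0.028,0.0122,-0.0075],[0.028,0.0122,-0.0075],[0.028,0.0122,-0.0075],[0.028,0.0122,-0.0075],[0.028,0.0122,-0.0075],[0.028,0.0122,-0.0075],[0.028,0.0122,-0.0075],[0.028,0.0122,-0.0075],[0.027,0.0122,-0.0075]],"rot":[[0,0,4.33],[0,0,4.33],[0,0,4.33],[0,0,4.33],[0,0,4.33],[0,0,4.33],[0,0,4.33],[0,0,4.33],[0,0,4.33],[0,0,4.33],[0,0,4.33],[0,0,4.33]]}' 1; python3 -m inch '{"slide":[[0,0,0],[0,0,0],[0,0,0]],"rot":[[0,0,0],[0,0,0],[0,0,0]]}'
python3 - <<'E'
from h import *
from station import telemetry
s=telemetry.sense(); print(s["eef_pos"],np.degrees(np.arctan2(s["eef_rot"][1,0],s["eef_rot"][0,0])),s["force"])
S,T=snap("scene",1),snap("top",1)
cv2.imwrite("pics/m1.png",np.hstack([crop(T,(362,188),80,5),crop(S,(173,147),80,5)]))
E
```

```text
time: 1.1
eef_pos: [573.3, -320.9, 140.2]
eef_rot: [[0.982, -0.19, -0.001], [-0.19, -0.982, 0.001], [-0.001, -0.0, -1.0]]
force: [0.2, -0.3, 0.2]
grip_width: 85.6
time: 1.35
eef_pos: [571.4, -321.8, 140.7]
eef_rot: [[0.981, -0.194, -0.002], [-0.194, -0.981, 0.0], [-0.002, -0.0, -1.0]]
force: [0.7, -0.2, 0.7]
grip_width: 85.6
[ 571.42794674 -321.77006951  140.69711506] -11.20028097961251 [ 0.7211354  -0.21265264  0.67911681]
```

View pics/m1.png

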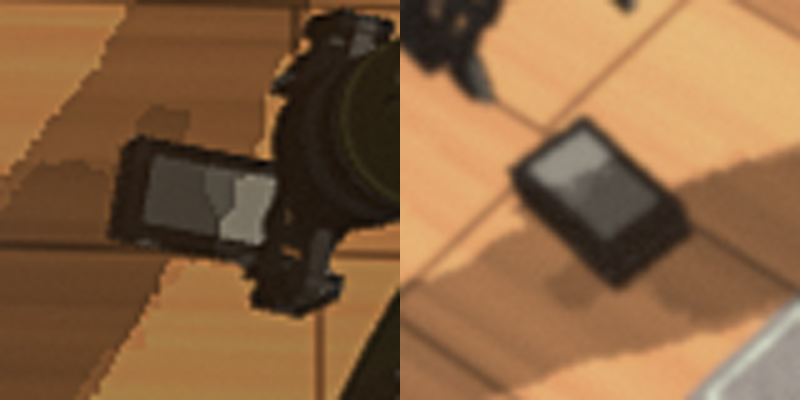

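Both views show the open jaws in line with the case's short axis; their offset matches the parallax at 140 mm. I descend and close.

```bash
python3 -m inch '{"slide":[[0,0,-0.025],[0,0,-0.025],[0,0,-0.025],[0,0,-0.025],[0,0,-0.02],[0,0,-0.01],[0,0,-0.007],[0,0,0],[0,0,0]],"rot":[[0,0,0],[0,0,0],[0,0,0],[0,0,0],[0,0,0],[0,0,0],[0,0,0],[0,0,0],[0,0,0]]}'; python3 -m inch '{"slide":[[0,0,0],[0,0,0],[0,0,0],[0,0,0],[0,0,0],[0,0,0],[0,0,0],[0,0,0],[0,0,0],[0,0,0]],"rot":[[0,0,0],[0,0,0],[0,0,0],[0,0,0],[0,0,0],[0,0,0],[0,0,0],[0,0,0],[0,0,0],[0,0,0]]}' -1
```

```text
time: 2.2
eef_pos: [572.5, -322.6, 5.2]
eef_rot: [[0.981, -0.195, 0.001], [-0.195, -0.981, -0.001], [0.001, 0.0, -1.0]]
force: [0.4, 0.3, 1.1]
grip_width: 85.3
time: 3.03
eef_pos: [573.5, -322.6, 6.2]
eef_rot: [[0.981, -0.194, 0.003], [-0.194, -0.981, -0.002], [0.003, 0.001, -1.0]]
force: [0.2, 0.3, 6.1]
grip_width: 59.1
```

```bash
python3 -m inch '{"slide":[[0,0,0.01],[0,0,0.02],[0,0,0.03],[0,0,0.03],[-0.005,0.028,0],[-0.008,0.039,0],[-0.008,0.039,0],[-0.008,0.039,0],[-0.008,0.039,0],[-0.008,0.039,0],[-0.008,0.039,0],[-0.008,0.039,0]],"rot":[[0,0,0],[0,0,0],[0,0,0],[0,0,0],[0,0,0.6],[0,0,0.8],[0,0,0.8],[0,0,0.8],[0,0,0.8],[0,0,0.8],[0,0,0.8],[0,0,0.8]]}'; python3 -m inch '{"slide":[[-0.008,0.039,0],[-0.008,0.039,0],[-0.007,0.036,0],[0,0,0],[0,0,0],[0,0,0],[0,0,0]],"rot":[[0,0,0.5],[0,0,0],[0,0,0],[0,0,0],[0,0,0],[0,0,0],[0,0,0]]}'
python3 - <<'E'
from m import *
from station import telemetry
s=telemetry.sense(); print(s["eef_pos"],np.degrees(np.arctan2(s["eef_rot"][1,0],s["eef_rot"][0,0])),s["force"])
S,T=snap("scene",2),snap("top",2)
cv2.imwrite("pics/m2.png",np.hstack([crop(T,(219,213),80,5),crop(S,(307,201),80,5)]))
E
```

```text
time: 4.03
eef_pos: [510.1, -19.2, 94.6]
eef_rot: [[0.996, -0.086, -0.0], [-0.086, -0.996, 0.0], [-0.0, -0.0, -1.0]]
force: [0.9, 0.8, -2.2]
grip_width: 58.9
time: 4.62
eef_pos: [488.3, 92.2, 94.4]
eef_rot: [[0.997, -0.079, -0.0], [-0.079, -0.997, -0.0], [-0.0, 0.0, -1.0]]
force: [0.3, -0.3, -2.1]
grip_width: 58.9
[488.27571393  92.18665598  94.40839112] -4.544199451754558 [ 0.26393673 -0.34161977 -2.14082074]
```

View pics/m2.png

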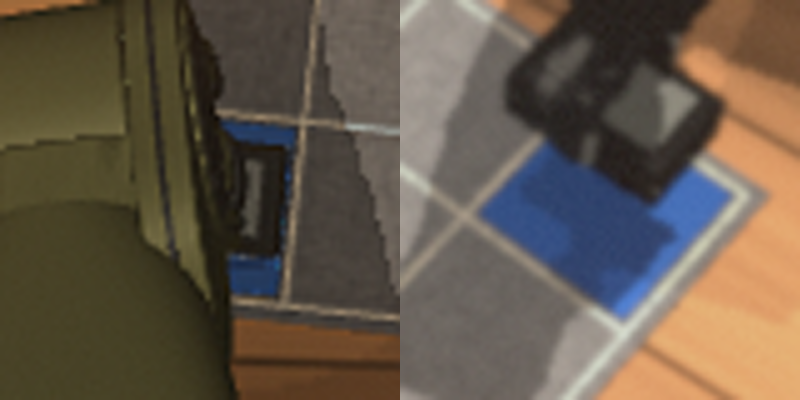

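The case is held level over the pad. It needs about 4 mm more to the left, then I lower it.

```bash
python3 -m inch '{"slide":[[-0.001,0.0035,-0.02],[0,0,-0.025],[0,0,-0.02],[0,0,-0.01],[0,0,-0.005],[0,0,-0.0015],[0,0,0],[0,0,0]],"rot":[[0,0,0],[0,0,0],[0,0,0],[0,0,0],[0,0,0],[0,0,0],[0,0,0],[0,0,0]]}'; python3 -m inch '{"slide":[[0,0,-0.001],[0,0,-0.001],[0,0,0]],"rot":[[0,0,0],[0,0,0],[0,0,0]]}'
```

```text
time: 5.38
eef_pos: [488.2, 96.3, 13.5]
eef_rot: [[0.997, -0.079, 0.002], [-0.079, -0.997, 0.0], [0.002, -0.0, -1.0]]
force: [-0.2, 0.5, -2.5]
grip_width: 58.9
time: 5.63
eef_pos: [487.7, 96.6, 11.2]
eef_rot: [[0.997, -0.078, 0.001], [-0.078, -0.997, 0.0], [0.001, -0.0, -1.0]]
force: [0.5, -0.1, -1.8]
grip_width: 58.7
```

```bash
python3 -m inch '{"slide":[[0,0,-0.001],[0,0,0]],"rot":[[0,0,0],[0,0,0]]}'; python3 -m inch '{"slide":[[0,0,0],[0,0,0],[0,0,0],[0,0,0],[0,0,0],[0,0,0],[0,0,0.015],[0,0,0.025],[0,0,0.04],[0,0,0.04]],"rot":[[0,0,0],[0,0,0],[0,0,0],[0,0,0],[0,0,0],[0,0,0],[0,0,0],[0,0,0],[0,0,0],[0,0,0]]}' 1; python3 -m inch '{"slide":[[-0.0093,-0.0317,0],[-0.0095,-0.0317,0],[-0.0095,-0.0317,0],[-0.0095,-0.0317,0],[-0.0095,-0.0317,0],[-0.0095,-0.0317,0],[-0.0095,-0.0317,0],[-0.0095,-0.0317,0],[-0.0095,-0.0317,0],[-0.0095,-0.0317,0],[-0.0095,-0.0317,0],[-0.0095,-0.0317,0]],"rot":[[0,0,-4.3],[0,0,-4.3],[0,0,-4.3],[0,0,-4.3],[0,0,-4.3],[0,0,-4.3],[0,0,-4.3],[0,0,-4.3],[0,0,-4.3],[0,0,-4.3],[0,0,-4.3],[0,0,-4.3]]}';  python3 -m inch '{"slide":[[0,0,0],[0,0,0],[0,0,0]],"rot":[[0,0,0],[0,0,0],[0,0,0]]}'
python3 - <<'E'
from m import *
from station import telemetry
s=telemetry.sense(); print(s["eef_pos"],np.degrees(np.arctan2(s["eef_rot"][1,0],s["eef_rot"][0,0])),s["force"])
S,T=snap("scene",3),snap("top",3)
for d,c in((T,(219,209)),(S,(309,196))):
    for lo in((0,0,60),): 
        k=mask(d,lo,(180,85,255),proj(d,(488,96,39)),13); print(rect_w(d,k,39),cv2.contourArea(k))
cv2.imwrite("pics/m3.png",np.vstack([np.hstack([crop(T,(219,213),50,6),crop(S,(307,201),50,6)]),np.hstack([crop(T,(351,256),50,6),crop(S,(224,107),50,6)])]))
E
```

```text
time: 5.8
eef_pos: [487.6, 96.6, 11.2]
eef_rot: [[0.997, -0.078, 0.001], [-0.078, -0.997, 0.0], [0.001, -0.0, -1.0]]
force: [-3.2, -0.4, 7.5]
grip_width: 59.0
time: 6.63
eef_pos: [485.6, 96.2, 130.0]
eef_rot: [[0.997, -0.078, -0.004], [-0.078, -0.997, -0.001], [-0.004, 0.001, -1.0]]
force: [1.1, 0.3, -0.3]
grip_width: 85.7
time: 7.63
eef_pos: [372.6, -285.3, 129.8]
eef_rot: [[0.555, -0.832, 0.0], [-0.832, -0.555, 0.0], [-0.0, -0.0, -1.0]]
force: [1.2, -0.5, 0.6]
grip_width: 85.1
time: 7.88
eef_pos: [373.1, -283.3, 129.5]
eef_rot: [[0.558, -0.83, -0.001], [-0.83, -0.558, 0.001], [-0.001, -0.0, -1.0]]
force: [0.3, -0.3, -0.4]
grip_width: 85.2
[ 373.05256368 -283.32112891  129.5140058 ] -56.072873753390326 [ 0.25656277 -0.31924538 -0.39952814]
[486.   96.1  73.3  43.5  -4. ] 332.0
[482.2  93.1  70.8  67.3  -6. ] 436.5
```

View pics/m3.png

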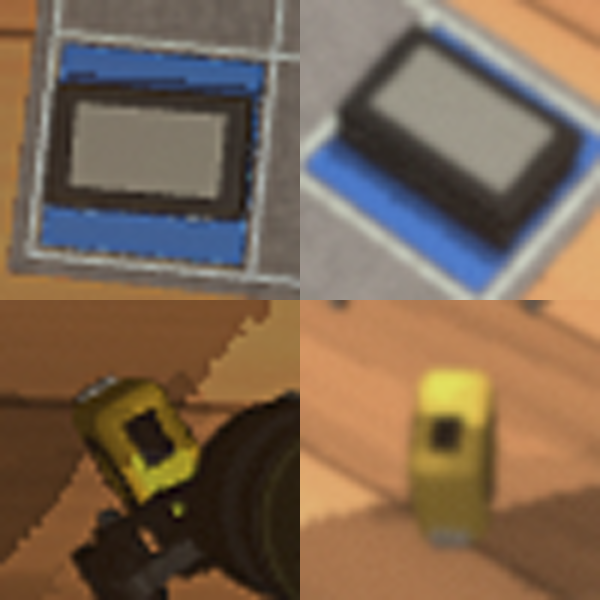

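The case sits square on the pad: 486, 96 against pad 485.4, 96.4 in the same view. The tape (130,440 in the lower-left crop) stands undisturbed beside the jaws. I descend on it.

```bash
python3 -m inch '{"slide":[[0,0,-0.02],[0,0,-0.03],[0,0,-0.03],[0,0,-0.02],[0,0,-0.01],[0,0,0],[0,0,0]],"rot":[[0,0,0],[0,0,0],[0,0,0],[0,0,0],[0,0,0],[0,0,0],[0,0,0]]}'; python3 -m inch '{"slide":[[0,0,0],[0,0,0],[0,0,0],[0,0,0],[0,0,0],[0,0,0],[0,0,0],[0,0,0],[0,0,0],[0,0,0],[0,0,0]],"rot":[[0,0,0],[0,0,0],[0,0,0],[0,0,0],[0,0,0],[0,0,0],[0,0,0],[0,0,0],[0,0,0],[0,0,0],[0,0,0]]}' -1;  python3 -m inch '{"slide":[[0,0,0.01],[0,0,0.03],[0,0,0.035],[0,0,0.035],[0,0,0],[0,0,0]],"rot":[[0,0,0],[0,0,0],[0,0,0],[0,0,0],[0,0,0],[0,0,0]]}'
python3 - <<'E'
from m import *
S,T=snap("scene",4),snap("top",4)
cv2.imwrite("pics/m4.png",np.hstack([crop(T,(351,250),60,6),crop(S,(230,97),60,6)]))
E
```

```text
time: 8.57
eef_pos: [373.4, -282.5, 19.5]
eef_rot: [[0.56, -0.829, -0.001], [-0.829, -0.56, 0.001], [-0.002, 0.0, -1.0]]
force: [-0.4, -0.1, 0.2]
grip_width: 85.4
time: 9.48
eef_pos: [374.2, -284.4, 20.8]
eef_rot: [[0.558, -0.83, 0.002], [-0.83, -0.558, -0.001], [0.002, -0.001, -1.0]]
force: [0.9, -0.0, 5.8]
grip_width: 37.3
time: 9.98
eef_pos: [374.8, -285.1, 131.7]
eef_rot: [[0.558, -0.83, 0.004], [-0.83, -0.558, -0.003], [0.005, -0.002, -1.0]]
force: [-0.4, 0.3, -3.0]
grip_width: 37.4
```

View pics/m4.png

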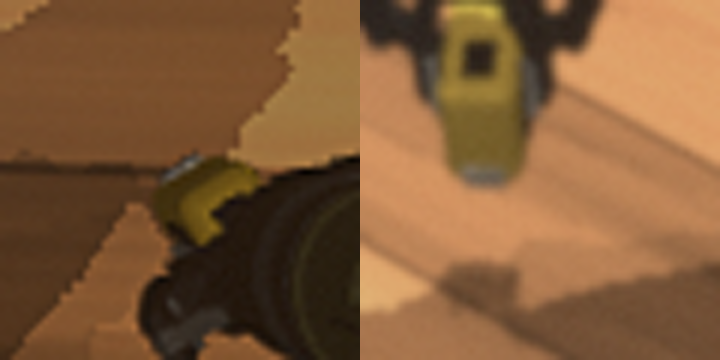

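The tape is held upright, 37.4 mm grip. Now to the middle front square.

```bash
python3 -m inch '{"slide":[[0.0104,0.0272,0],[0.0104,0.0272,0],[0.0104,0.0272,0],[0.0104,0.0272,0],[0.0104,0.0272,0],[0.0104,0.0272,0],[0.0104,0.0272,0],[0.0104,0.0272,0],[0.0104,0.0272,0],[0.0104,0.0272,0],[0,0,0],[0,0,0]],"rot":[[0,0,5.15],[0,0,5.15],[0,0,5.15],[0,0,5.15],[0,0,5.15],[0,0,5.15],[0,0,5.15],[0,0,5.15],[0,0,5.15],[0,0,5.15],[0,0,0],[0,0,0]]}'; python3 -m inch '{"slide":[[0,0,0],[0,0,-0.03],[0,0,-0.03],[0,0,-0.02],[0,0,-0.008],[0,0,0],[0,0,0]],"rot":[[0,0,0],[0,0,0],[0,0,0],[0,0,0],[0,0,0],[0,0,0],[0,0,0]]}'
python3 - <<'E'
from m import *
S,T=snap("scene",5),snap("top",5)
cv2.imwrite("pics/m5.png",np.hstack([crop(T,(251,219),66,6),crop(S,(275,178),66,6)]))
E
```

```text
time: 11.08
eef_pos: [476.1, -10.6, 127.7]
eef_rot: [[0.997, -0.077, -0.004], [-0.077, -0.997, -0.0], [-0.004, 0.0, -1.0]]
force: [-0.8, -0.7, -3.1]
grip_width: 37.7
time: 11.67
eef_pos: [476.9, -12.6, 41.8]
eef_rot: [[0.997, -0.081, -0.001], [-0.081, -0.997, -0.0], [-0.001, 0.0, -1.0]]
force: [0.6, 0.0, -2.1]
grip_width: 37.4
```

View pics/m5.png

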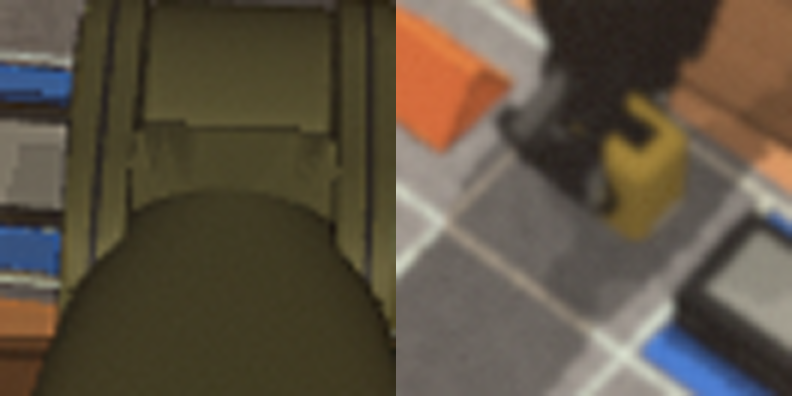

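The tape is between the case and the tent, clear of both. I lower it the last 19 mm, release, back off and measure.

```bash
python3 -m inch '{"slide":[[0.001,0,-0.01],[0,0,-0.005],[0,0,-0.002],[0,0,0],[0,0,0]],"rot":[[0,0,0],[0,0,0],[0,0,0],[0,0,0],[0,0,0]]}';python3 -m inch '{"slide":[[0,0,-0.001],[0,0,0]],"rot":[[0,0,0],[0,0,0]]}'; python3 -m inch '{"slide":[[0,0,-0.001],[0,0,0]],"rot":[[0,0,0],[0,0,0]]}'
```

```text
time: 12.18
eef_pos: [478.6, -11.8, 25.2]
eef_rot: [[0.997, -0.08, 0.0], [-0.08, -0.997, -0.0], [0.0, -0.0, -1.0]]
force: [-0.1, -0.6, -2.6]
grip_width: 37.0
time: 12.35
eef_pos: [478.6, -11.8, 24.1]
eef_rot: [[0.997, -0.08, 0.001], [-0.08, -0.997, -0.0], [0.001, -0.0, -1.0]]
force: [-0.2, -0.7, -2.3]
grip_width: 37.4
time: 12.52
eef_pos: [478.7, -11.9, 23.8]
eef_rot: [[0.997, -0.08, 0.001], [-0.08, -0.997, -0.0], [0.001, -0.0, -1.0]]
force: [-2.5, -0.8, 7.4]
grip_width: 37.3
```

```bash
python3 -m inch '{"slide":[[0,0,0],[0,0,0],[0,0,0],[0,0,0],[0,0,0],[0,0,0],[0,0,0.015],[0,0,0.025],[0,0,0.035],[0,0,0.035]],"rot":[[0,0,0],[0,0,0],[0,0,0],[0,0,0],[0,0,0],[0,0,0],[0,0,0],[0,0,0],[0,0,0],[0,0,0]]}' 1; python3 -m inch '{"slide":[[-0.01,0.0331,0],[-0.01,0.0331,0],[-0.01,0.0331,0],[-0.01,0.0331,0],[-0.01,0.0331,0],[-0.01,0.0331,0],[-0.01,0.0331,0],[-0.01,0.0331,0],[-0.01,0.0331,0],[-0.01,0.0331,0],[0,0,0],[0,0,0]],"rot":[[0,0,-3.64],[0,0,-3.64],[0,0,-3.64],[0,0,-3.64],[0,0,-3.64],[0,0,-3.64],[0,0,-3.64],[0,0,-3.64],[0,0,-3.64],[0,0,-3.64],[0,0,0],[0,0,0]]}'
python3 - <<'E'
from m import *
S,T=snap("scene",6),snap("top",6)
for nm,d in(("T",T),("S",S)):
    for n,h in(("tape",(22,35)),("tapeV",(22,35))):
        k=mask(d,(22,100,150 if n=="tape" else 190),(35,255,255),proj(d,(479,-12,63)),22)
        if k is not None:print(nm,n,rect_w(d,k,63),cv2.contourArea(k))
    c=cv2.convexHull(mask(d,(0,0,40),(180,60,255),(257,200) if nm=="T" else (265,198),75)); print("mat",rect_w(d,c,3))
cv2.imwrite("pics/m6.png",np.vstack([np.hstack([crop(T,(253,213),50,6),crop(S,(279,177),50,6)]),np.hstack([crop(T,(141,248),50,6),crop(S,(402,214),50,6)])]))
E
```

```text
time: 13.35
eef_pos: [477.1, -11.8, 133.2]
eef_rot: [[0.997, -0.08, -0.003], [-0.08, -0.997, 0.0], [-0.003, 0.0, -1.0]]
force: [0.8, 0.4, -0.4]
grip_width: 85.3
time: 14.35
eef_pos: [377.8, 320.7, 132.6]
eef_rot: [[0.758, -0.653, 0.0], [-0.653, -0.758, -0.0], [0.0, 0.0, -1.0]]
force: [0.5, -1.3, -0.5]
grip_width: 85.4
T tape [475.9 -14.5  64.4  32.9  -4.7] 236.0
mat [531.5 -17.3 348.4 238.6  -4.3]
S tape [482.9 -11.9  66.4  35.3  -5.4] 242.0
S tapeV [482.6 -12.9  64.4  34.8  -5.4] 232.0
mat [536.1 -16.9 347.1 237.4  -4.4]
```

View pics/m6.png

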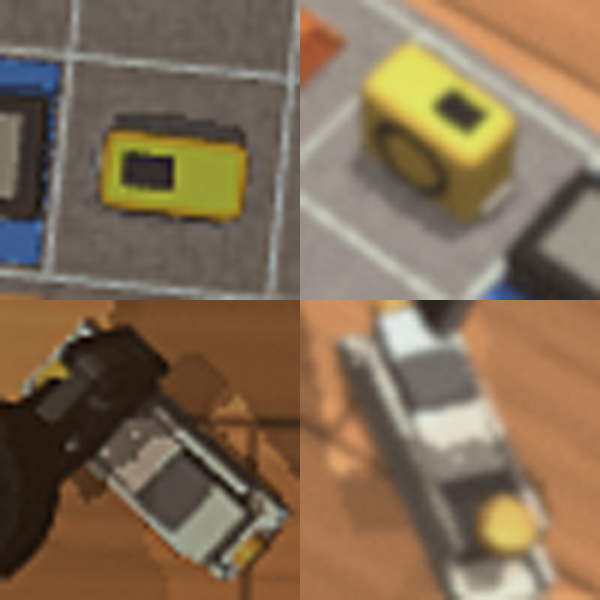

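The tape is upright and centred to within 2 mm in both views. The plane lies under the jaws as expected. I grip it.

```bash
python3 -m inch '{"slide":[[0,0,-0.02],[0,0,-0.03],[0,0,-0.03],[0,0,-0.025],[0,0,-0.013],[0,0,-0.009],[0,0,0],[0,0,0]],"rot":[[0,0,0],[0,0,0],[0,0,0],[0,0,0],[0,0,0],[0,0,0],[0,0,0],[0,0,0]]}'; python3 -m inch '{"slide":[[0,0,0],[0,0,0],[0,0,0],[0,0,0],[0,0,0],[0,0,0],[0,0,0],[0,0,0],[0,0,0],[0,0,0],[0,0,0]],"rot":[[0,0,0],[0,0,0],[0,0,0],[0,0,0],[0,0,0],[0,0,0],[0,0,0],[0,0,0],[0,0,0],[0,0,0],[0,0,0]]}' -1;  python3 -m inch '{"slide":[[0,0,0.01],[0,0,0.03],[0,0,0.03],[0,0,0.03],[0,0,0],[0,0,0]],"rot":[[0,0,0],[0,0,0],[0,0,0],[0,0,0],[0,0,0],[0,0,0]]}'
python3 - <<'E'
from m import *
S,T=snap("scene",7),snap("top",7)
cv2.imwrite("pics/m7.png",np.hstack([crop(T,(133,250),66,6),crop(S,(410,194),66,6)]))
E
```

```text
time: 15.12
eef_pos: [378.8, 318.3, 5.9]
eef_rot: [[0.754, -0.657, -0.0], [-0.657, -0.754, -0.0], [0.0, 0.0, -1.0]]
force: [-0.4, 0.6, 0.6]
grip_width: 85.6
time: 16.03
eef_pos: [379.1, 319.8, 7.0]
eef_rot: [[0.755, -0.656, 0.002], [-0.656, -0.755, 0.001], [0.0, -0.002, -1.0]]
force: [-0.1, -0.3, 5.1]
grip_width: 43.0
time: 16.53
eef_pos: [379.3, 320.0, 107.0]
eef_rot: [[0.755, -0.656, 0.003], [-0.656, -0.755, 0.002], [0.001, -0.003, -1.0]]
force: [-0.4, -0.5, -6.1]
grip_width: 42.5
```

View pics/m7.png

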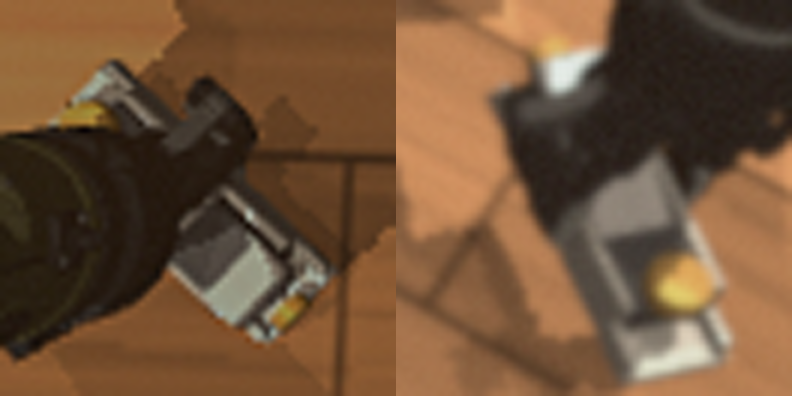

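The plane is held level, 42.5 mm grip. Carrying it to the back-left square.

```bash
python3 -m inch '{"slide":[[0.0217,-0.0232,0],[0.0217,-0.0232,0],[0.0217,-0.0232,0],[0.0217,-0.0232,0],[0.0217,-0.0232,0],[0.0217,-0.0232,0],[0.0217,-0.0232,0],[0.0217,-0.0232,0],[0.0217,-0.0232,0],[0.0217,-0.0232,0],[0,0,0],[0,0,0]],"rot":[[0,0,3.65],[0,0,3.65],[0,0,3.65],[0,0,3.65],[0,0,3.65],[0,0,3.65],[0,0,3.65],[0,0,3.65],[0,0,3.65],[0,0,3.65],[0,0,0],[0,0,0]]}'; python3 -m inch '{"slide":[[0,0,-0.02],[0,0,-0.03],[0,0,-0.025],[0,0,-0.015],[0,0,-0.004],[0,0,0],[0,0,0]],"rot":[[0,0,0],[0,0,0],[0,0,0],[0,0,0],[0,0,0],[0,0,0],[0,0,0]]}'; python3 -m inch '{"slide":[[0,0,-0.001],[0,0,0]],"rot":[[0,0,0],[0,0,0]]}'; python3 -m inch '{"slide":[[0,0,-0.001],[0,0,0]],"rot":[[0,0,0],[0,0,0]]}'
```

```text
time: 17.63
eef_pos: [594.8, 85.4, 102.8]
eef_rot: [[0.997, -0.081, -0.004], [-0.081, -0.997, -0.001], [-0.004, 0.001, -1.0]]
force: [-1.3, 0.0, -6.7]
grip_width: 42.6
time: 18.22
eef_pos: [593.2, 87.8, 10.4]
eef_rot: [[0.997, -0.077, -0.004], [-0.077, -0.997, -0.0], [-0.004, 0.001, -1.0]]
force: [0.2, 0.5, -5.1]
grip_width: 42.6
time: 18.38
eef_pos: [594.7, 87.5, 10.1]
eef_rot: [[0.997, -0.078, -0.001], [-0.078, -0.997, -0.0], [-0.001, 0.0, -1.0]]
force: [-0.3, -0.4, -4.7]
grip_width: 43.0
time: 18.55
eef_pos: [595.3, 87.3, 9.7]
eef_rot: [[0.997, -0.078, -0.0], [-0.078, -0.997, 0.0], [-0.0, -0.0, -1.0]]
force: [0.2, -0.2, -5.5]
grip_width: 42.8
```

```bash
python3 -m inch '{"slide":[[0.0005,0.001,-0.001],[0,0,0]],"rot":[[0,0,0],[0,0,0]]}'; python3 -m inch '{"slide":[[0,0,-0.001],[0,0,0]],"rot":[[0,0,0],[0,0,0]]}'
```

```text
time: 18.72
eef_pos: [595.5, 87.4, 9.5]
eef_rot: [[0.997, -0.078, -0.001], [-0.078, -0.997, -0.002], [-0.0, 0.002, -1.0]]
force: [-2.7, -3.0, 3.0]
grip_width: 42.8
time: 18.88
eef_pos: [595.5, 87.4, 9.5]
eef_rot: [[0.997, -0.078, -0.0], [-0.078, -0.997, -0.001], [-0.0, 0.001, -1.0]]
force: [-4.6, -2.8, 9.6]
grip_width: 42.6
```

```bash
python3 -m inch '{"slide":[[0,0,0],[0,0,0],[0,0,0],[0,0,0],[0,0,0],[0,0,0],[0,0,0.015],[0,0,0.025],[0,0,0.035],[0,0,0.035]],"rot":[[0,0,0],[0,0,0],[0,0,0],[0,0,0],[0,0,0],[0,0,0],[0,0,0],[0,0,0],[0,0,0],[0,0,0]]}' 1; python3 -m inch '{"slide":[[-0.0035,0.0275,0],[-0.0035,0.0275,0],[-0.0035,0.0275,0],[-0.0035,0.0275,0],[-0.0035,0.0275,0],[-0.0035,0.0275,0],[-0.0035,0.0275,0],[-0.0035,0.0275,0],[0,0,0],[0,0,0]],"rot":[[0,0,-2.62],[0,0,-2.62],[0,0,-2.62],[0,0,-2.62],[0,0,-2.62],[0,0,-2.62],[0,0,-2.62],[0,0,-2.62],[0,0,0],[0,0,0]]}'
python3 - <<'E'
from m import *
S,T=snap("scene",8),snap("top",8)
for nm,d in(("T",T),("S",S)):
    c=mask(d,(0,0,70),(180,60,255),proj(d,(596,88,33)),9); 
    k=mask(d,(15,90,90),(32,255,255),proj(d,(600,140,45)),8); print(nm,None if k is None else (rect_w(d,k,45),cv2.contourArea(k)))
cv2.imwrite("pics/m8.png",np.vstack([np.hstack([crop(T,(217,193),66,6),crop(S,(292,216),66,6)]),np.hstack([crop(T,(145,182),33,12),crop(S,(365,273),33,12)])])[:,:])
E
```

```text
time: 19.72
eef_pos: [594.8, 88.1, 117.9]
eef_rot: [[0.997, -0.078, -0.003], [-0.078, -0.997, -0.0], [-0.003, 0.001, -1.0]]
force: [0.4, -0.2, 0.4]
grip_width: 85.8
time: 20.55
eef_pos: [567.5, 309.6, 117.5]
eef_rot: [[0.904, -0.427, 0.0], [-0.427, -0.904, -0.0], [0.0, 0.0, -1.0]]
force: [-0.4, -0.7, -0.1]
grip_width: 85.4
T (array([598.5, 137.5,  23.3,  23.2, -88.4]), 47.5)
S (array([603.9, 136. ,  25.5,  23.7,  82. ]), 68.0)
```

View pics/m8.png

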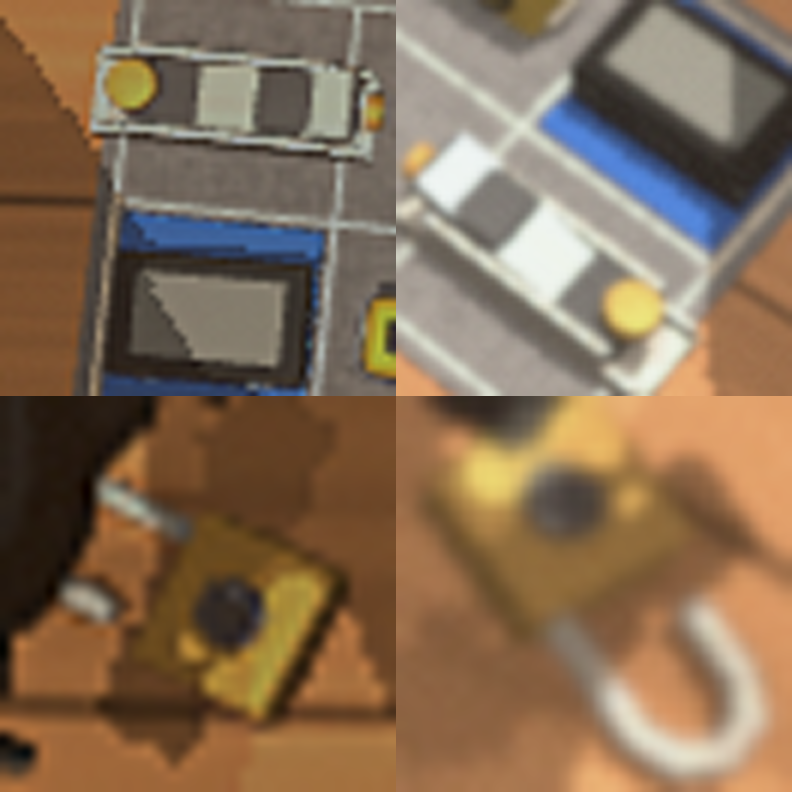

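The plane is centred in the back-left square by its ends and edges, after parallax. The padlock lies under the jaws with yaw about -25.5°. I grip it low.

```bash
python3 -m inch '{"slide":[[0,-0.001,-0.02],[0,0,-0.03],[0,0,-0.03],[0,0,-0.02],[0,0,-0.009],[0,0,-0.005],[0,0,0],[0,0,0]],"rot":[[0,0,0],[0,0,0],[0,0,0],[0,0,0],[0,0,0],[0,0,0],[0,0,0],[0,0,0]]}'; python3 -m inch '{"slide":[[0,0,0],[0,0,0],[0,0,0],[0,0,0],[0,0,0],[0,0,0],[0,0,0],[0,0,0],[0,0,0],[0,0,0],[0,0,0]],"rot":[[0,0,0],[0,0,0],[0,0,0],[0,0,0],[0,0,0],[0,0,0],[0,0,0],[0,0,0],[0,0,0],[0,0,0],[0,0,0]]}' -1;  python3 -m inch '{"slide":[[0,0,0.01],[0,0,0.03],[0,0,0.03],[0,0,0.03],[0,0,0],[0,0,0]],"rot":[[0,0,0],[0,0,0],[0,0,0],[0,0,0],[0,0,0],[0,0,0]]}'
python3 - <<'E'
from m import *
S,T=snap("scene",9),snap("top",9)
cv2.imwrite("pics/m9.png",np.hstack([crop(T,(139,182),66,6),crop(S,(370,257),66,6)]))
E
```

```text
time: 21.32
eef_pos: [568.9, 307.1, 4.9]
eef_rot: [[0.903, -0.43, 0.002], [-0.43, -0.903, 0.001], [0.001, -0.001, -1.0]]
force: [0.2, -0.8, -0.1]
grip_width: 85.4
time: 22.23
eef_pos: [568.8, 307.7, 5.1]
eef_rot: [[0.903, -0.429, 0.002], [-0.429, -0.903, 0.001], [0.001, -0.002, -1.0]]
force: [-1.0, -0.9, 5.5]
grip_width: 40.5
time: 22.73
eef_pos: [569.2, 307.9, 106.2]
eef_rot: [[0.903, -0.429, 0.004], [-0.429, -0.903, 0.002], [0.003, -0.004, -1.0]]
force: [0.1, -0.5, -3.5]
grip_width: 40.5
```

View pics/m9.png

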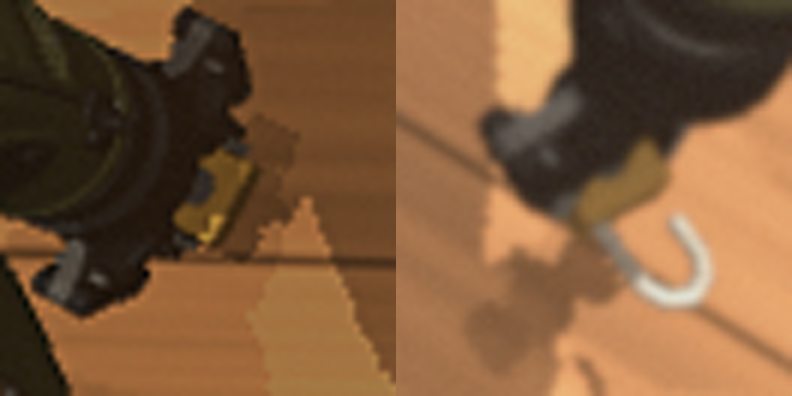

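The padlock is held flat. Carrying it over the case lid.

```bash
python3 -m inch '{"slide":[[-0.0102,-0.0264,0],[-0.0102,-0.0264,0],[-0.0102,-0.0264,0],[-0.0102,-0.0264,0],[-0.0102,-0.0264,0],[-0.0102,-0.0264,0],[-0.0102,-0.0264,0],[-0.0102,-0.0264,0],[0,0,0],[0,0,0],[0,0,0]],"rot":[[0,0,2.62],[0,0,2.62],[0,0,2.62],[0,0,2.62],[0,0,2.62],[0,0,2.62],[0,0,2.62],[0,0,2.62],[0,0,0],[0,0,0],[0,0,0]]}'; python3 -m inch '{"slide":[[0,0,-0.02],[0,0,-0.02],[0,0,-0.01],[0,0,-0.005],[0,0,0],[0,0,0],[0,0,0]],"rot":[[0,0,0],[0,0,0],[0,0,0],[0,0,0],[0,0,0],[0,0,0],[0,0,0]]}'
python3 - <<'E'
from m import *
S,T=snap("scene",10),snap("top",10)
cv2.imwrite("pics/m10.png",np.hstack([crop(T,(219,205),66,6),crop(S,(309,196),66,6)]))
E
```

```text
time: 23.75
eef_pos: [485.7, 95.9, 102.8]
eef_rot: [[0.997, -0.079, -0.002], [-0.079, -0.997, 0.0], [-0.002, 0.0, -1.0]]
force: [-0.4, -0.2, -3.0]
grip_width: 40.7
time: 24.33
eef_pos: [487.2, 96.5, 49.4]
eef_rot: [[0.997, -0.078, 0.001], [-0.078, -0.997, 0.0], [0.001, -0.0, -1.0]]
force: [-1.0, 0.6, -1.4]
grip_width: 40.4
```

View pics/m10.png

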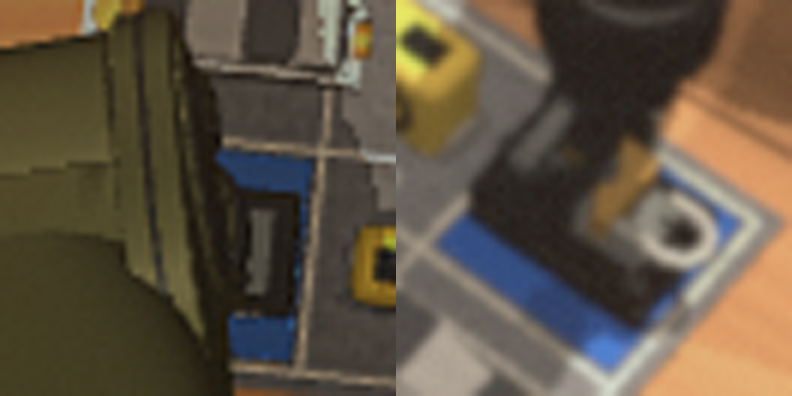

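The padlock is just above the lid with its shackle pointing left along the row. I set it down gently.

```bash
python3 -m inch '{"slide":[[0,0,-0.002],[0,0,-0.001],[0,0,0],[0,0,0]],"rot":[[0,0,0],[0,0,0],[0,0,0],[0,0,0]]}'; python3 -m inch '{"slide":[[0,0,-0.001],[0,0,0]],"rot":[[0,0,0],[0,0,0]]}'; python3 -m inch '{"slide":[[0,0,-0.001],[0,0,0]],"rot":[[0,0,0],[0,0,0]]}'; python3 -m inch '{"slide":[[0,0,-0.0005],[0,0,0]],"rot":[[0,0,0],[0,0,0]]}'
```

```text
time: 24.77
eef_pos: [486.3, 95.9, 45.9]
eef_rot: [[0.997, -0.078, 0.0], [-0.078, -0.997, 0.0], [0.0, -0.0, -1.0]]
force: [-1.1, 0.2, -1.3]
grip_width: 40.6
time: 24.93
eef_pos: [486.3, 95.9, 44.7]
eef_rot: [[0.997, -0.078, -0.0], [-0.078, -0.997, -0.0], [-0.0, 0.0, -1.0]]
force: [0.2, 0.2, -2.1]
grip_width: 40.2
time: 25.1
eef_pos: [486.4, 95.9, 44.1]
eef_rot: [[0.997, -0.078, 0.0], [-0.078, -0.997, 0.0], [0.0, -0.0, -1.0]]
force: [-1.3, 0.1, 1.6]
grip_width: 40.8
time: 25.27
eef_pos: [486.4, 95.9, 44.1]
eef_rot: [[0.997, -0.078, 0.001], [-0.078, -0.997, 0.0], [0.001, -0.0, -1.0]]
force: [-1.7, -1.9, 6.4]
grip_width: 40.4
```

Contact. Release, rise and move away to the right for a clear look.

```bash
python3 -m inch '{"slide":[[0,0,0],[0,0,0],[0,0,0],[0,0,0],[0,0,0],[0,0,0],[0,0,0.01],[0,0,0.025],[0,0,0.035],[0,0,0.035],[0,0,0.03],[0,0,0.02]],"rot":[[0,0,0],[0,0,0],[0,0,0],[0,0,0],[0,0,0],[0,0,0],[0,0,0],[0,0,0],[0,0,0],[0,0,0],[0,0,0],[0,0,0]]}' 1; python3 -m inch '{"slide":[[-0.014,-0.035,0],[-0.014,-0.035,0],[-0.014,-0.035,0],[-0.014,-0.035,0],[-0.014,-0.035,0],[-0.014,-0.035,0],[-0.014,-0.035,0],[-0.014,-0.035,0],[-0.014,-0.035,0],[-0.014,-0.035,0],[0,0,0],[0,0,0]],"rot":[[0,0,0],[0,0,0],[0,0,0],[0,0,0],[0,0,0],[0,0,0],[0,0,0],[0,0,0],[0,0,0],[0,0,0],[0,0,0],[0,0,0]]}'
python3 - <<'E'
from m import *
S,T=snap("scene",11),snap("top",11)
for nm,d in(("T",T),("S",S)):
    k=mask(d,(18,80,60),(30,255,255),proj(d,(487,96,59)),14); print(nm,rect_w(d,k,59),cv2.contourArea(k))
cv2.imwrite("pics/m11.png",np.hstack([crop(T,(245,200),100,4),crop(S,(285,190),100,4)]))
E
```

```text
time: 26.27
eef_pos: [487.5, 96.2, 201.5]
eef_rot: [[0.997, -0.078, 0.004], [-0.078, -0.997, 0.001], [0.004, -0.001, -1.0]]
force: [0.7, -0.2, -0.7]
grip_width: 85.4
time: 27.27
eef_pos: [345.5, -255.6, 198.2]
eef_rot: [[0.997, -0.083, 0.0], [-0.083, -0.997, 0.0], [0.0, -0.0, -1.0]]
force: [0.5, -0.3, -0.8]
grip_width: 85.8
T [484.8  95.1  40.9  37.3  85.7] 168.0
S [493.2  96.5  49.2  38.8  83.7] 187.5
```

View pics/m11.png

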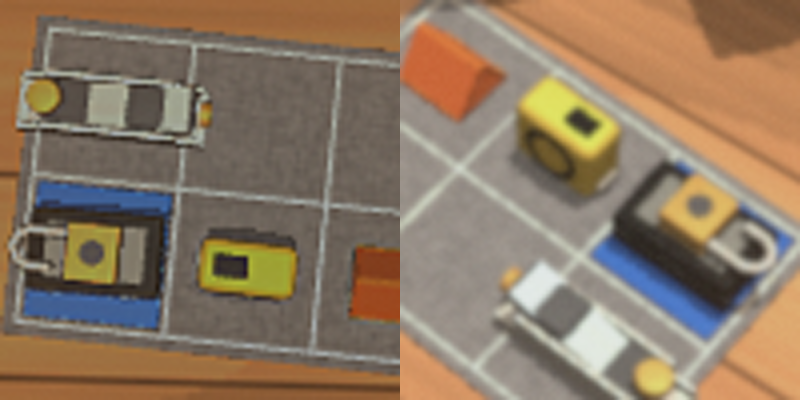

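All things stand as asked: padlock body at (484.8, 95.1) against the lid at (486, 96.1) in the top view, with the gripper open and clear.

Run:
```python
from h import *
a,b=load("top",0)["color"],load("top",11)["color"]
print("wrench diff",np.abs(a[110:140,222:290].astype(int)-b[110:140,222:290]).mean())
from station import ticket; print(ticket.hand_in())
```

```text
wrench diff 5.188235294117647
the job is handed in; nothing more can be done
None
```

I placed the four things on the mat in the order asked and handed the job in at about 27 s, with the gripper open and well clear. No pose check failed. The most the wrist read at the end of a move was about 11 N.

| Item | Where it ended up | Last check |
|---|---|---|
| Case | On the blue pad, yaw -4° (mat about -4.4°) | Within 1 mm of the pad centre, top view |
| Tape measure | Upright, middle front square | Within about 2 mm of the square's centre, both views |
| Block plane | Square directly behind the case | Judged by eye from its edges and ends in the top view; looked centred to a couple of mm |
| Padlock | Flat on the lid, shackle pointing left along the row | Body within about 1.6 mm of the lid centre, top view |

- **Camera disagreement:** the two cameras differed by about 4 mm in x. The scene view alone puts the padlock about 4 mm farther back, partly because its mask also took in the padlock's side. I relied on comparisons within one view.
- **Wrench:** the arm never went near it. Comparing that part of the picture before and after gave a mean pixel difference of about 5 of 255. I took this as shadow and image noise and did not look closer before handing in.

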